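# Tap the ointment slab square on the scale pan, then tare

### The job

The porcelain ointment slab lies askew on the scale's soft-mounted pan. Keep it flat on the pan and nudge its ends gently from opposite sides, a little at a time, until, with nothing touching it, it rests centred and parallel between the two engraved lines (lengthwise it may stay where it is); only then press the round tare key gently all the way down and let it come up again. Do not bump the things standing around the scale.

Things in the scene. Friction and masses are not known exactly. Their poses are not given: they have to be found in the camera images.
- scale: white plastic table scale, fixed, 270 long (x) x 200 wide (y) mm; origin under its centre on the desk, x along its length away from its front, y to the left, z up. Deck 54 mm high; on it a steel pan 200 x 160 mm, centred 26 mm behind the scale's centre, top 70 mm above the desk. Pan is soft-mounted: yields only sideways (y), 250 N/m (4 mm per newton), stops at 12 mm, and springs back when let go
- mark (a point): centre of the pan's top face with the pan at rest; fixed to the scale, does not move with the pan; axes as the scale's. Two dark engraved lines, 3 mm wide, run lengthwise on the pan 52.5 mm either side of it: the lane. A push carries pan and slab together by the pan's yield, so a slab pushed onto the mark goes back by that yield once released
- slab: loose white porcelain slab, 150 long (x) x 96 wide (y) x 18 thick mm, 0.45 to 0.75 kg, too wide to grip; origin at the centre of its underside, x along its length. Starts turned 9 to 18 degrees anticlockwise, middle within 9 mm of the mark. Pushed near one end it swings about a point some 40 mm beyond its middle. Sliding takes 0.8 to 5.5 N; over 10 N is too hard
- slab_near (a point): middle of the slab's short end face nearer the scale's front, 75 mm from the slab's centre, 9 mm above its underside
- slab_far (a point): middle of the slab's other short end face, 75 mm from the slab's centre, 9 mm above its underside
- tare (a joint): travel of the tare key in m: 0 up, 0.006 fully down; springs back; 5 N holds it fully down, more than 25 N is too hard
- tare_top (a point): centre of the top of the round grey tare key, 28 mm across, on the front strip of the scale's deck, pressed straight down
- bottle: white bottle with red cap, 60 mm across, 150 tall, standing about 0.2 m left of the scale's centre; origin at its foot; leave alone
- jar: small amber jar with white lid, 48 mm across, 55 tall, standing about 0.19 m right of the scale's centre; origin at its foot; leave alone
- cassette: white test cassette, 70 x 22 x 6 mm, lying to the right of the scale; origin at the centre of its underside; leave alone
Things that resemble listed ones, but are neither listed nor needed, are in the scene too. What is meant by the slab is not brown or red, and is the larger of those in its own colour.

How it is judged (in metres and radians):
On the way, in this order (a step that is already met when the one before it is completed fails the run):
1. the slab rests untouched, both its ends within 3.5 mm of the lane's middle (y of slab_near in the frame of scale between -0.0035 and 0.0035 m and y of slab_far in the frame of scale between -0.0035 and 0.0035 m and x of slab in the frame of mark between -0.018 and 0.018 m and z of slab in the frame of mark between -0.004 and 0.004 m and linear speed of slab below 0.004 m/s and contact force between the fingers and slab below 0.05 N), for 0.3 s.
2. the tare key is pressed fully down (value of joint tare above 0.0045 m), for 0.05 s.
At the end, for the whole second after the job is handed in: the slab lies flat on the pan at rest, untouched, the middles of both its ends within 3.5 mm sideways of the middle line between the two engraved lines and its centre within 18 mm lengthwise of the pan's centre, and the tare key is up again (all of step 1 and value of joint tare below 0.0015 m).
It fails at once if the slab is pushed with more than 10 N (contact force between the fingers and slab above 10 N).
It fails at once if the slab is lifted off the pan or tipped (z of slab in the frame of mark above 0.01 m or angle between slab's own z axis and vertical above 0.1 rad).
It fails at once if the tare key is pressed while an end of the slab is more than 5 mm off the middle of the lane (value of joint tare above 0.003 m and (y of any of slab_near, slab_far in the frame of scale above 0.005 m or y of any of slab_near, slab_far in the frame of scale below -0.005 m)).
It fails at once if the tare key is pressed with more than 25 N (contact force between the fingers and tare above 25 N).
It fails at once if the bottle, the jar or the cassette is moved by more than 15 mm (distance of any of bottle, jar, cassette from where it was at the start of the episode above 0.015 m).
It also fails if it takes over 67 s, if anything falls off the work surface, if the arm or the gripper's body presses on something with over 40 N, if the wrist force passes 120 N, or if a joint passes its speed limit or range.

### The arm

A 6-joint arm with a two-finger parallel gripper is mounted at the origin on the work surface. World frame = base frame: x ahead of the robot, y to its left, z up, the work surface at z = 0. Lengths are in mm, angles in rad, forces in N, time in s.
With the tool pointing down it reaches from about 350 to 975 mm from the base axis. Payload 7.1 kg.
Tool frame: the origin (TCP) lies at the centre of the arm's flange, where the gripper is bolted on; the fingertips stand 182 mm ahead of it and the grasp point (between the pads) lies 163 mm ahead of it; z points along the fingers, y is the line along which they close (so a half turn about z gives the same grasp; the last joint's range is limited). The gripper opens to 88 mm and grips with 3 to 60 N. Pads are 20 mm wide; open, the fingers measure 115 mm over their backs; the gripper's body (75 mm by 178 mm) begins 61 mm behind the grasp point.
Start: joints at [1.279, 0.423, 1.63, -0, 1.089, -0.019], TCP at [168.362, 601.881, 404.675] pointing down, gripper open.
Joint ranges: [-3, 3], [-0.9, 2.11], [0.09, 2.58], [-1.31, 4.45], [0.11, 2.69], [-2.54, 2.54]. Speed limits (rad/s): [2.39, 2.39, 3.01, 3.14, 3.14, 3.14].

### API

Orientations are given as a unit quaternion [w, x, y, z].
In Python, from rig import state, read_camera, finish_job, spot_in, outline_of gives the robot as it stands. The module is installed in compiled form; this text tells all that it offers.
- The arm moves only by the tool send_rows, never from a script. Its argument "commands" is one flat list of numbers, 4 for each row, row after row: the shift along the tool's x, y, z in m, then the turn about the tool's z in degrees. A call has 1 to 12 rows; each row is the pose to reach, as a shift and turn from the pose commanded when the call began, along the tool's axes at that moment; what a row does not reach only later rows make up. A row lasts 1/8 s, in which the tool goes at most 62.5 mm and 10.7 degrees, less where a joint would pass 70% of its speed; a pose out of reach is approached as far as the arm can. A call with a gripper value outside its range is refused whole. "hand" is the opening, from 0 (shut) to 1 (fully open), set as the call begins (left out, the last holds). The fingers move at their own pace and stop on an object; the grip force is fixed at half the most. Time passes only in rows, so rows that repeat a pose let the fingers close. It gives the time, the measured TCP pose, the force, the opening and the grip force at its end, in the units of the state.
- state(): the state, without advancing time (a new reading comes with each control period).
- read_camera(name): name is "scene" or "side" or "wrist"; returns a dict with "img" (420x560x3 uint8, red, green, blue), "fx", "fy", "cx", "cy" (pixels), "R" (3x3) and "t" (3): a world point X has camera coordinates R X + t. Camera axes: x right, y down, z forward; pixel columns grow to the right and rows downward; lengths in mm; the calibration is good to about 2 mm. A picture is of the moment at which its call begins. There is no depth.
- finish_job(): hands the job in; it is judged then, once.
Trained networks look in the newest picture that a camera, given by its name, has taken for a name from the list of things; names that differ only in an ending like _2 or _b are one class to them, and where a whole thing is asked for, a point or a joint stands for the part that bears it (a point fixed in the world has none). Each returns a list of dicts, best first, with "confidence" (0 to 1); they miss things now and then, are a little off and sometimes report something else, mostly with a low value. They report only what shows in the picture. A call takes as long as a camera call. They do not tell look-alikes from the thing itself.
- spot_in(camera, name): "centre" ([x, y, z] in mm, in the coordinates of the camera as it stood for that picture, good to about 4 mm: the middle of the surface that is visible of it).
- outline_of(camera, name): "pixels" (420x560 bool, what is visible of it).
The state is a dict: "time": time; "q": joint angles; "joint_vel": joint speeds; "tau": joint torques, N m; "tcp_pos": TCP position; "orientation": TCP orientation; "ft_force": force on the tool from outside, world axes, zero at the start; "torque": the same for the moment, N m; "opening": finger opening in mm; "grip_force": force on a finger pad.
Only numpy, scipy, OpenCV 4.12 (cv2) and the standard library are available. Lean on these libraries where they do the work, as an engineer would, in place of code of your own. Each camera call takes 0.05 s, during which the arm holds its last target. There are 200 camera calls.

## Working session

There is one attempt and no reset: what is moved stays moved. The work goes in short steps, Python scripts to look and compute and a tool call to move; the robot and the scene stay as the last step left them, time stands still between calls to the robot, and variables do not carry over. Pictures are saved under pics/ and viewed, at most 10 in all, crops included, and the job is handed in when it is done.

Besides the shell and the picture viewer there is one more tool, called as name(argument=value, ...) on one line, values as JSON. send_rows: Moves the arm, as the interface text tells. Its arguments: {"type":"object","properties":{"commands":{"type":"array","items":{"type":"number"}},"hand":{"type":"number"}},"required":["commands"]}

```bash
mkdir -p pics; cat > h.py <<'E'
import numpy as np, cv2
from rig import state, read_camera, finish_job, spot_in, outline_of
def proj(c,X):
    p=c["R"]@np.array(X,float)+c["t"]; return np.array([c["fx"]*p[0]/p[2]+c["cx"],c["fy"]*p[1]/p[2]+c["cy"]])
def back(c,uv,z):
    R=np.array(c["R"]);t=np.array(c["t"]);o=-R.T@t
    d=R.T@np.array([(uv[0]-c["cx"])/c["fx"],(uv[1]-c["cy"])/c["fy"],1]); return o+d*(z-o[2])/d[2]
def world(c,p): return np.array(c["R"]).T@(np.array(p)-np.array(c["t"]))
E
python3 - <<'E'
from h import *
s=state();print(s["time"],s["tcp_pos"],s["orientation"],s["ft_force"])
ims=[]
for n in("scene","side"):
    c=read_camera(n);cv2.imwrite(f"pics/{n}0.png",c["img"][:,:,::-1])
    print(n,c["fx"],-np.array(c["R"]).T@c["t"])
    for k in("scale","slab","tare","bottle","jar","cassette"):
        for d in spot_in(n,k)[:3]:print(k,round(d["confidence"],2),world(c,d["centre"]).round(0),proj(c,world(c,d["centre"])).round())
E
```

```text
0.0 [168.29411092 601.62504078 403.90650572] [-1.29897406e-04  1.35985606e-01  9.90710524e-01 -7.45143691e-04] [0.30195083 0.31915431 0.35924374]
scene 387.126750858393 [1140.00342213 -371.45275541  535.17642075]
scale 0.81 [ 642. -113.   54.] [239. 250.]
scale 0.72 [450. -16.  79.] [234. 181.]
slab 0.97 [811. -61.  10.] [316. 312.]
slab 0.88 [ 797. -222.   13.] [230. 351.]
slab 0.87 [586. -77.  91.] [240. 214.]
tare 0.4 [453. -12.  78.] [235. 182.]
bottle 0.85 [597. 135.  76.] [325. 191.]
jar 0.62 [ 495. -260.   41.] [137. 243.]
cassette 0.55 [ 606. -270.    9.] [155. 290.]
side 433.55329337944073 [245.78143563 498.0405128  712.70725697]
scale 0.79 [490. -13.  53.] [352. 237.]
slab 0.97 [564. -64.  90.] [338. 192.]
slab 0.94 [ 779. -211.   12.] [301. 145.]
slab 0.81 [792. -44.  16.] [252. 173.]
tare 0.66 [443.  -8.  78.] [373. 243.]
tare 0.47 [566. -66.  96.] [338. 189.]
bottle 0.61 [571. 158.  93.] [262. 254.]
bottle 0.29 [566. -64.  89.] [338. 192.]
jar 0.97 [ 471. -249.   42.] [418. 184.]
cassette 0.66 [ 598. -269.    8.] [372. 166.]
cassette 0.37 [484. -10.  53.] [354. 239.]
```

View pics/scene0.png

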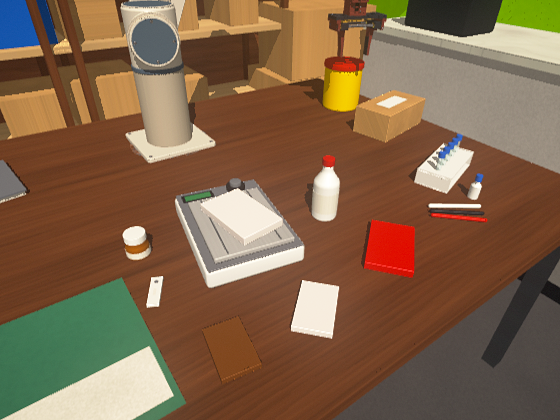

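View pics/side0.png

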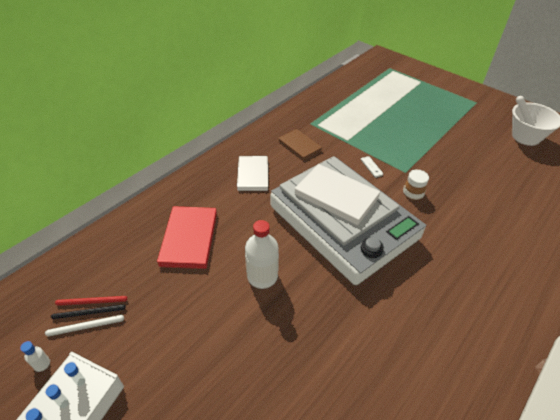

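The slab is the white one on the scale (scene 242,214; side 338,192). Next I bring the wrist camera over it.

send_rows(commands=[-0.04, -0.038, 0, 0, -0.08, -0.076, 0, 0, -0.12, -0.115, 0, 0, -0.16, -0.153, 0, 0, -0.2, -0.191, 0, 0, -0.24, -0.23, 0, 0, -0.28, -0.268, 0, 0, -0.32, -0.306, 0, 0, -0.36, -0.344, 0, 0, -0.4, -0.382, 0, 0, -0.44, -0.42, 0, 0, -0.48, -0.46, 0, 0], hand=0)

```text
time: 2.2
tcp_pos: [507.5, 27.8, 405.0]
orientation: [0.0, 0.136, 0.991, 0.0]
ft_force: [1.2, -0.2, -0.3]
opening: 0.7
grip_force: 0.0
```

send_rows(commands=[-0.03, -0.03, 0, 0, -0.055, -0.055, 0, 0, -0.075, -0.072, 0, 0, -0.075, -0.072, 0, 0, -0.075, -0.072, 0, 0])

```text
time: 2.82
tcp_pos: [559.1, -59.3, 404.5]
orientation: [-0.0, 0.136, 0.991, 0.0]
ft_force: [-0.9, -0.1, -0.4]
opening: 0.5
grip_force: 0.0
```

```bash
python3 - <<'E'
from h import *
s=state();print(s["time"],s["tcp_pos"],s["orientation"],s["ft_force"])
c=read_camera("wrist");cv2.imwrite("pics/w0.png",c["img"][:,:,::-1])
print(c["fx"],-np.array(c["R"]).T@c["t"],c["R"])
for k in("scale","slab","tare","bottle","jar","cassette"):
  for d in spot_in("wrist",k)[:3]:print(k,round(d["confidence"],2),world(c,d["centre"]).round(0),proj(c,world(c,d["centre"])).round())
for k in("slab","tare"):
  for d in outline_of("wrist",k)[:2]:
    m=d["pixels"].astype(np.uint8);ct=max(cv2.findContours(m,0,1)[0],key=cv2.contourArea)
    print(k,d["confidence"],cv2.minAreaRect(ct),cv2.boundingRect(ct))
E
```

```text
2.825 [559.12283484 -59.31919719 404.45420135] [-4.63630235e-04  1.35824501e-01  9.90732793e-01  1.53796038e-04] [-0.91456433 -0.11090809 -0.449294  ]
337.1193444086075 [493.68185658 -40.61562618 382.97504359] [[ 2.69102777e-01  9.63111233e-01  6.70133820e-04]
 [ 9.33401375e-01 -2.60972913e-01  2.46282384e-01]
 [ 2.37372217e-01 -6.56497695e-02 -9.69197884e-01]]
scale 0.56 [478. -50.  51.] [271. 109.]
slab 0.75 [736. 180.  21.] [523. 276.]
slab 0.63 [552. -66.  86.] [275. 194.]
tare 0.89 [444. -12.  74.] [301.  55.]
bottle 0.61 [575. 131.  93.] [504. 161.]
jar 0.91 [ 486. -248.   51.] [ 80. 173.]
cassette 0.63 [ 599. -268.    4.] [127. 261.]
slab 0.84 ((509.5, 258.5), (77.0, 99.0), 90.0) (460, 220, 100, 78)
slab 0.64 ((275.32281494140625, 209.80636596679688), (155.54783630371094, 109.35724639892578), 68.70264434814453) (198, 118, 156, 146)
tare 0.93 ((305.0, 55.0), (34.0, 32.0), 90.0) (289, 38, 33, 35)
tare 0.51 ((275.73651123046875, 209.33108520507812), (156.9006805419922, 110.2956771850586), 68.49856567382812) (199, 118, 155, 147)
```

View pics/w0.png

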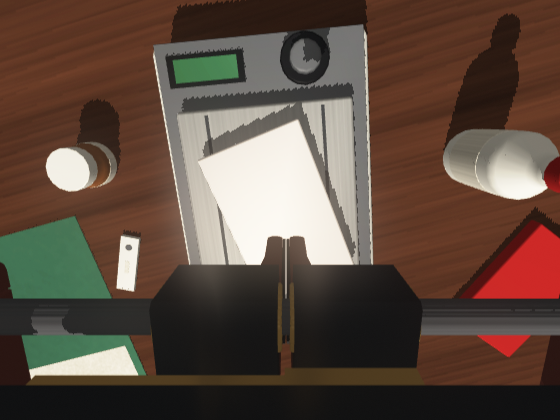

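The wrist view shows the pan front edge from (178,112) to (352,97), the lines at (207,116) and (323,105), the tare key at (305,55), and the slab turned anticlockwise with its near corners at (199,160) and (297,118). The gripper hides the slab's far part, so I compute a rough scale pose, then go higher.

```bash
python3 - <<'E'
from h import *
c=read_camera("wrist")
P=lambda u,v,z:back(c,(u,v),z)[:2].round(1)
print("deck",P(154,45,54),P(366,26,54)); print("pan",P(178,112,70),P(352,97,70))
print("lines",P(207,116,70),P(213,150,70),P(323,105,70),P(330,180,70))
print("slab",P(199,160,88),P(297,118,88),P(354,262,88)); print("tare",P(305,50,60),P(305,55,66))
E
```

```text
deck [ 398.  -136.4] [433.9  50.1]
pan [ 459.9 -131. ] [489.3  21.6]
lines [ 470.2 -107.2] [ 500.2 -111.6] [489.   -4.7] [556.2 -14.8]
slab [ 504.8 -122.1] [493.6 -30.6] [634.6 -13. ]
tare [439.4  -7.6] [444.3  -9.3]
```

send_rows(commands=[-0.01, 0, -0.05, 0, -0.02, 0, -0.1, 0, -0.02, 0, -0.12, 0, -0.02, 0, -0.12, 0, -0.02, 0, -0.12, 0])

```text
time: 3.95
tcp_pos: [578.4, -65.3, 523.3]
orientation: [-0.001, 0.136, 0.991, -0.0]
ft_force: [-0.3, -1.1, 0.9]
opening: 0.6
grip_force: 0.0
```

```bash
python3 - <<'E'
from h import *
s=state();print(s["time"],s["tcp_pos"],s["ft_force"])
c=read_camera("wrist");im=c["img"][:,:,::-1]
cv2.imwrite("pics/w1.png",cv2.resize(im[0:260,150:400],None,fx=2.3,fy=2.3,interpolation=cv2.INTER_CUBIC))
E
```

```text
3.95 [578.36297522 -65.32601259 523.31504427] [-0.27091721 -1.06009076  0.86924203]
```

View pics/w1.png

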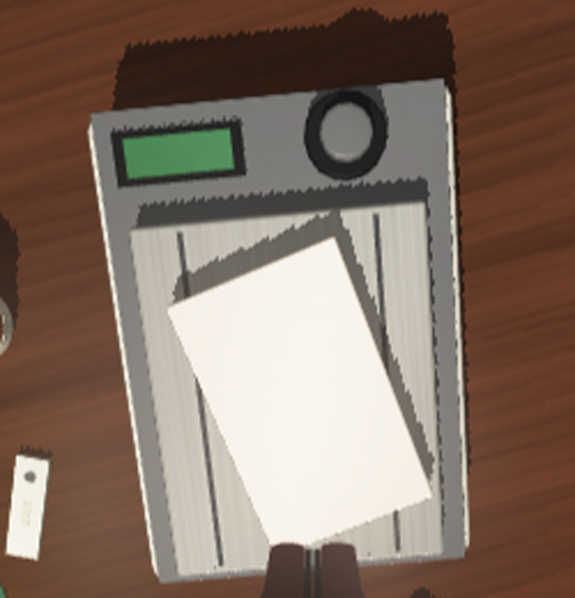

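The crop (2.3×, offset 150,0) shows everything: left line (180,232)→(221,565), right line (376,213)→(397,550), and slab corners (168,305), (336,238), (431,496).

```bash
cat >> h.py <<'E'
from scipy.optimize import least_squares
def slabfit(c,x0):
    """white contour -> world at z=88 -> robust fit of a 150x96 rectangle: cx,cy,yaw"""
    hsv=cv2.cvtColor(c["img"],cv2.COLOR_RGB2HSV)
    m=((hsv[:,:,2]>205)&(hsv[:,:,1]<40)).astype(np.uint8)
    m=cv2.morphologyEx(m,cv2.MORPH_OPEN,np.ones((5,5)))
    n,l,st,ce=cv2.connectedComponentsWithStats(m)
    u=proj(c,[x0[0],x0[1],88]).astype(int)
    ct=cv2.findContours((l==l[u[1],u[0]]).astype(np.uint8),cv2.RETR_EXTERNAL,cv2.CHAIN_APPROX_NONE)[0][0][:,0]
    W=np.array([back(c,p,88)[:2] for p in ct])
    def f(x):
        d=W-x[:2];C,S=np.cos(x[2]),np.sin(x[2]);q=np.abs(np.c_[d@[C,S],d@[-S,C]])-[75,48]
        o=np.linalg.norm(np.maximum(q,0),axis=1);return o+np.minimum(q.max(1),0)
    r=least_squares(f,x0,loss="soft_l1",f_scale=1.0,x_scale=[1,1,.01])
    return r.x,np.median(np.abs(f(r.x))),m,ct
E
python3 - <<'E'
from h import *
c=read_camera("wrist")
g=cv2.cvtColor(c["img"],cv2.COLOR_RGB2GRAY).astype(float)
Q=lambda u,v:np.array([u/2.3+150,v/2.3])
def line(a,b,parts):
    out=[]
    for s in parts:
        for v in np.arange(*s):
            p=Q(a[0]+(b[0]-a[0])*(v-a[1])/(b[1]-a[1]),v);r=int(round(p[1]));us=np.arange(int(p[0])-4,int(p[0])+6)
            w=np.maximum(np.median(g[r,us])-15-g[r,us],0)
            if w.sum()>5: out.append(back(c,(w@us/w.sum(),r),70)[:2])
    return np.array(out)
L=line((180,232),(221,565),[(236,265,2.3),(420,555,2.3)]);R=line((376,213),(397,550),[(220,300,2.3),(520,545,2.3)])
# common-direction fit: yaw, offset, half gap
def f(x):
    n=np.array([-np.sin(x[0]),np.cos(x[0])]);return np.r_[L@n-x[1]+x[2],R@n-x[1]-x[2]]
r=least_squares(f,[-.15,30,52],loss="soft_l1");print("lane yaw deg",np.degrees(r.x[0]),r.x[1:],len(L),len(R),np.abs(r.fun).mean())
for z,ps in((54,[(92,112),(443,80),(466,555),(160,580)]),(70,[(132,230),(426,202),(442,550),(178,574)])):print(z,np.array([back(c,Q(*p),z)[:2] for p in ps]).round(1))
x,e,m,ct=slabfit(c,[565,-70,.1]);print("slab",x[:2],np.degrees(x[2]),e)
print("tare",back(c,Q(346,133),66))
E
```

```text
lane yaw deg -10.481408333207241 [31.69626467 52.32938747] 72 46 0.06575717314447188
54 [[ 396.7 -135.3]
 [ 431.8   48.1]
 [ 693.6    0.9]
 [ 658.8 -184.2]]
70 [[ 461.1 -131.1]
 [ 489.5   22.7]
 [ 680.3  -13.7]
 [ 652.8 -167.8]]
slab [573.28337489 -69.1183685 ] 5.890565472072762 1.293925393954673
tare [444.94570575  -8.8591317   66.        ]
```

```bash
cat >> h.py <<'E'
YAW=np.radians(-10.48);EX=np.array([np.cos(YAW),np.sin(YAW)]);EY=np.array([-EX[1],EX[0]]);OFF=31.7
PC=571.0*EX[0]-72.5*EX[1]*1.0  # x of pan centre along EX
PC=np.array([571,-72.5])@EX
def sc(p): p=np.array(p[:2]);return np.array([p@EX-PC,p@EY-OFF])   # in mark frame
def unsc(x,y): return EX*(x+PC)+EY*(y+OFF)
def ends(x):
    d=75*np.array([np.cos(x[2]),np.sin(x[2])]);return sc(x[:2]-d),sc(x[:2]+d)
E
python3 - <<'E'
from h import *
c=read_camera("wrist")
x,e,m,ct=slabfit(c,[565,-70,.1]);print(x,e,ends(x),"mark",unsc(0,0),"tare",sc([444.9,-8.9]))
im=c["img"][:,:,::-1].copy();cv2.drawContours(im,[ct[:,None]],-1,(0,0,255),1)
im=cv2.resize(im[0:260,150:400],None,fx=2.3,fy=2.3,interpolation=0)
C,S=np.cos(x[2]),np.sin(x[2])
b=[((proj(c,[*(x[:2]+np.array([C*a-S*bb,S*a+C*bb])),88])-[150,0])*2.3).astype(int) for a,bb in((-75,-48),(-75,48),(75,48),(75,-48))]
cv2.polylines(im,[np.array(b)],True,(0,200,0),1);cv2.imwrite("pics/f.png",im)
E
```

```text
[ 5.73281390e+02 -6.92967439e+01  1.00639319e-01] 1.328995705278274 (array([-70.34444243, -16.54771143]), array([73.66581323, 25.41711031])) mark [570.84176983 -73.35539989] tare [-135.56480767   40.47234717]
```

View pics/f.png

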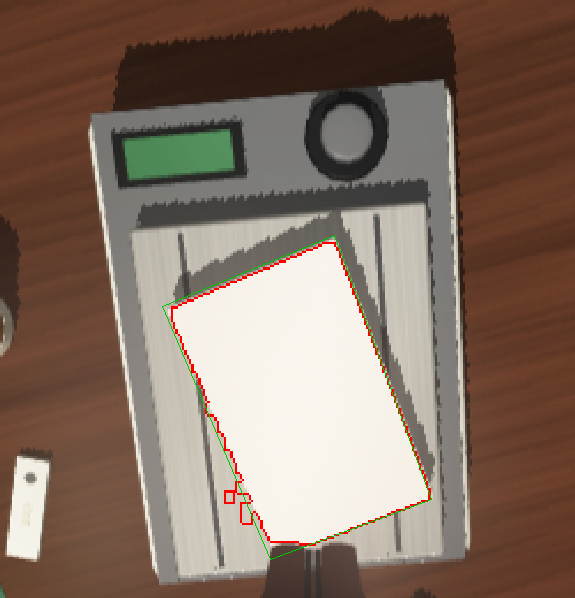

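```bash
cat >> h.py <<'E'
def refine(c,x,it=4,w=6):
    g=cv2.GaussianBlur(cv2.cvtColor(c["img"],cv2.COLOR_RGB2GRAY),(0,0),.7).astype(np.float32)
    R=np.array(c["R"]);t=np.array(c["t"])
    for k in range(it):
        C,S=np.cos(x[2]),np.sin(x[2]);M=np.array([[C,-S],[S,C]]);E=[];N=[];H=[]
        s=np.arange(-w,w+.01,.25)
        for n,h,l in(((1,0),75,42),((-1,0),75,42),((0,1),48,68),((0,-1),48,68)):
            n=np.array(n,float);a=np.array([-n[1],n[0]])
            for u in np.arange(-l,l+.1,2):
                W=(x[:2]+(M@(n*h+a*u)))[None]+s[:,None]*(M@n)[None]
                p=np.c_[W,np.full(len(W),88.)]@R.T+t
                v=cv2.remap(g,(c["fx"]*p[:,0]/p[:,2]+c["cx"]).astype(np.float32),(c["fy"]*p[:,1]/p[:,2]+c["cy"]).astype(np.float32),1)[:,0]
                d=-np.gradient(v);j=d.argmax()
                if d[j]>1.2 and 2<j<len(s)-3 and v[max(0,j-6)]>215: E.append(W[j]);N.append(n);H.append(h)
        E=np.array(E);N=np.array(N);H=np.array(H)
        def f(y):
            C,S=np.cos(y[2]),np.sin(y[2]);q=(E-y[:2])@np.array([[C,-S],[S,C]]);return (q*N).sum(1)-H-y[3]
        r=least_squares(f,[*x[:3],0],loss="soft_l1",f_scale=.5,x_scale=[1,1,.01,1]);x=r.x[:3]
    cnt=[int((N==np.array(n)).all(1).sum()) for n in((1,0),(-1,0),(0,1),(0,-1))]
    return x,np.median(np.abs(r.fun)),r.x[3],cnt
def look(x0,name=None):
    c=read_camera("wrist")
    x,e,grow,cnt=refine(c,np.array(x0,float));a,b=ends(x)
    print("slab",x.round(3),"err",round(e,2),"grow",round(r3(grow),2),cnt,"near",a.round(1),"far",b.round(1),"rot",np.degrees(x[2]-YAW).round(1))
    if name:
        im=c["img"][:,:,::-1].copy();cv2.imwrite("pics/"+name,im)
    return c,x
def r3(v):return float(v)
E
python3 - <<'E'
from h import *
c,x=look([573.3,-69.3,.105]); c,x=look(x)
s=state();o=s["tcp_pos"]; print(o, s["orientation"])
E
```

```text
slab [ 5.72742e+02 -6.82530e+01  1.13000e-01] err 0.24 grow -0.75 [26, 38, 66, 58] near [-70.8 -16.5] far [72.7 27.3] rot 17.0
slab [ 5.72715e+02 -6.82500e+01  1.13000e-01] err 0.22 grow -0.78 [27, 39, 66, 59] near [-70.8 -16.5] far [72.7 27.2] rot 16.9
[578.66741011 -65.3524313  523.64901828] [-8.79760938e-04  1.35967180e-01  9.90712951e-01 -1.20269185e-05]
```

send_rows(commands=[0, 0, 0, -5.1, 0, 0, 0, -5.1])

```text
time: 4.45
tcp_pos: [578.8, -65.4, 524.2]
orientation: [-0.0, 0.092, 0.996, 0.0]
ft_force: [0.8, -0.5, 0.3]
opening: 0.1
grip_force: 0.0
```

send_rows(commands=[-0.018, 0.045, 0, 0, -0.036, 0.09, 0.02, 0, -0.036, 0.09, 0.08, 0, -0.036, 0.09, 0.14, 0, -0.036, 0.09, 0.2, 0, -0.036, 0.09, 0.245, 0, -0.036, 0.09, 0.265, 0, -0.036, 0.09, 0.265, 0])

```text
time: 5.45
tcp_pos: [630.5, 16.5, 258.8]
orientation: [-0.001, 0.092, 0.996, -0.0]
ft_force: [0.9, 0.9, 0.7]
opening: 0.6
grip_force: 0.0
```

```bash
python3 - <<'E'
from h import *
s=state();print(s["time"],s["tcp_pos"],sc(s["tcp_pos"]),s["orientation"],s["ft_force"])
c=read_camera("wrist");cv2.imwrite("pics/p0.png",c["img"][:,:,::-1])
print(proj(c,[*s["tcp_pos"][:2],77]))
E
```

```text
5.45 [630.49988325  16.54489636 258.84107922] [42.31075312 99.25197194] [-1.01119251e-03  9.21429765e-02  9.95745268e-01 -1.03416916e-04] [0.94617765 0.9362368  0.69676061]
[284.48201464 260.03077566]
```

View pics/p0.png

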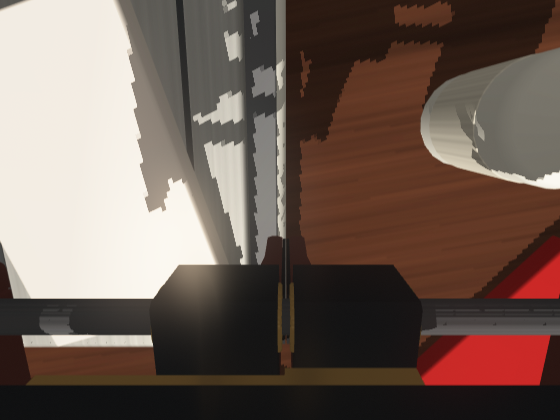

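The tip stands beside the slab's left far side with clear space (finger at column 285, slab edge about 230). I start the gentle push.

send_rows(commands=[0, -0.006, 0, 0, 0, -0.01, 0, 0, 0, -0.012, 0, 0, 0, -0.014, 0, 0, 0, -0.016, 0, 0, 0, -0.018, 0, 0, 0, -0.02, 0, 0, 0, -0.022, 0, 0, 0, -0.024, 0, 0, 0, -0.026, 0, 0, 0, -0.026, 0, 0])

```text
time: 6.88
tcp_pos: [625.8, -9.1, 259.7]
orientation: [0.0, 0.092, 0.996, 0.0]
ft_force: [0.9, 1.7, -0.5]
opening: 0.2
grip_force: 0.7
```

```bash
cat >> h.py <<'E'
def fy(n=3):
    F=[]
    for i in range(n):
        s=state();F.append(np.array(s["ft_force"])[:2]@EY)
    print("t",round(s["time"],2),"tcp",sc(s["tcp_pos"]).round(1),"Fy",np.round(F,2),"rawF",np.round(s["ft_force"],1))
E
python3 - <<'E'
from h import *
fy();read_camera("wrist");fy(1);read_camera("wrist");fy(1)
for d in outline_of("wrist","slab")[:1]:print(d["confidence"])
E
```

```text
t 6.88 tcp [42.4 73.2] Fy [1.87 1.87 1.87] rawF [ 0.9  1.7 -0.5]
t 6.92 tcp [42.4 73.3] Fy [1.66] rawF [ 0.3  1.6 -0. ]
t 6.97 tcp [42.4 73.3] Fy [1.37] rawF [ 0.7  1.3 -0.6]
0.97
```

send_rows(commands=[0, -0.002, 0, 0, 0, -0.004, 0, 0, 0, -0.006, 0, 0, 0, -0.008, 0, 0, 0, -0.01, 0, 0, 0, -0.01, 0, 0])

```text
time: 7.78
tcp_pos: [624.1, -19.0, 259.8]
orientation: [0.0, 0.092, 0.996, 0.0]
ft_force: [0.7, 1.7, 0.1]
opening: 0.3
grip_force: 0.9
```

```bash
python3 - <<'E'
from h import *
fy(1);read_camera("wrist");fy(1);read_camera("wrist");fy(1)
E
```

```text
t 7.78 tcp [42.5 63.1] Fy [1.79] rawF [0.7 1.7 0.1]
t 7.83 tcp [42.5 63.2] Fy [3.66] rawF [1.  3.5 0.8]
t 7.88 tcp [42.4 63.3] Fy [1.44] rawF [ 1.7  1.2 -0.1]
```

send_rows(commands=[0, 0.003, 0, 0, 0, 0.006, 0, 0, 0, 0.009, 0, 0, 0, 0.014, 0, 0, 0, 0.025, 0, 0, 0, 0.027, -0.05, 0, 0.01, 0.01, -0.1, 0, 0.02, -0.02, -0.15, 0, 0.03, -0.045, -0.2, 0, 0.036, -0.054, -0.25, 0, 0.036, -0.054, -0.264, 0, 0.036, -0.054, -0.264, 0])

```text
time: 9.38
tcp_pos: [578.9, -64.9, 524.1]
orientation: [0.001, 0.092, 0.996, 0.0]
ft_force: [0.3, -0.4, -0.6]
opening: -0.3
grip_force: 0.0
```

```bash
python3 - <<'E'
from h import *
fy(1);c,x=look([572,-70,.0],"w2.png");look(x)
E
```

```text
t 9.38 tcp [6.3 9.8] Fy [-0.35] rawF [ 0.3 -0.4 -0.6]
slab [ 5.69824e+02 -7.27550e+01  6.90000e-02] err 0.2 grow -0.79 [31, 42, 64, 57] near [-73.7 -18.3] far [71.5 19.1] rot 14.4
slab [ 5.69867e+02 -7.27620e+01  7.00000e-02] err 0.21 grow -0.79 [32, 42, 69, 58] near [-73.7 -18.3] far [71.6 19.1] rot 14.5
```

send_rows(commands=[0.02, -0.055, 0, 0, 0.051, -0.105, 0.02, 0, 0.051, -0.105, 0.08, 0, 0.051, -0.105, 0.14, 0, 0.051, -0.105, 0.2, 0, 0.051, -0.105, 0.25, 0, 0.051, -0.105, 0.2645, 0, 0.051, -0.1, 0.2645, 0, 0.051, -0.095, 0.2645, 0, 0.051, -0.09, 0.2645, 0])

```text
time: 10.72
tcp_pos: [512.9, -144.2, 260.9]
orientation: [0.002, 0.092, 0.996, -0.0]
ft_force: [-0.1, -0.4, 0.2]
opening: 0.7
grip_force: 0.0
```

send_rows(commands=[0, 0.0025, 0, 0, 0, 0.005, 0, 0, 0, 0.0075, 0, 0, 0, 0.01, 0, 0, 0, 0.0125, 0, 0, 0, 0.015, 0, 0, 0, 0.0175, 0, 0, 0, 0.02, 0, 0, 0, 0.0225, 0, 0, 0, 0.025, 0, 0, 0, 0.0275, 0, 0, 0, 0.03, 0, 0])

```text
time: 12.22
tcp_pos: [517.5, -114.8, 259.0]
orientation: [-0.0, 0.092, 0.996, 0.0]
ft_force: [-1.7, -2.8, 0.2]
opening: 0.4
grip_force: 1.0
```

```bash
python3 - <<'E'
from h import *
fy(1);read_camera("wrist");fy(1);read_camera("wrist");fy(1)
E
```

```text
t 12.22 tcp [-44.9 -50.5] Fy [-3.07] rawF [-1.7 -2.8  0.2]
t 12.28 tcp [-44.8 -50.2] Fy [-2.27] rawF [-1.8 -2.  -0.2]
t 12.32 tcp [-44.8 -50.4] Fy [-2.09] rawF [-0.9 -2.   0.2]
```

send_rows(commands=[0, -0.003, 0, 0, 0, -0.006, 0, 0, 0, -0.009, 0, 0, 0, -0.014, 0, 0, 0, -0.025, 0, 0, 0, -0.027, -0.05, 0, -0.01, -0.01, -0.1, 0, -0.03, 0.02, -0.15, 0, -0.045, 0.045, -0.2, 0, -0.051, 0.06, -0.25, 0, -0.051, 0.06, -0.264, 0, -0.051, 0.06, -0.264, 0])

```text
time: 13.82
tcp_pos: [578.5, -65.9, 523.4]
orientation: [0.0, 0.092, 0.996, -0.0]
ft_force: [-0.2, 0.1, 0.2]
opening: 0.5
grip_force: 0.0
```

```bash
cat >> h.py <<'E'
def lane(c,x):
    """re-measure the two dark lines in this picture; residual offset and turn against YAW/OFF"""
    g=cv2.cvtColor(c["img"],cv2.COLOR_RGB2GRAY).astype(np.float32);P=[]
    s=np.arange(-5,5.01,.25)
    for sg in(-1,1):
        for u in np.arange(-93,94,2):
            W=np.array([unsc(u,sg*52.5+k) for k in s])
            d=W-x[:2];C,S=np.cos(x[2]),np.sin(x[2])
            if (np.maximum(abs(d@[C,S])-75,abs(d@[-S,C])-48)).min()<8: continue
            uv=np.array([proj(c,[*w,70]) for w in W],np.float32)
            v=cv2.remap(g,uv[:,:1].copy(),uv[:,1:].copy(),1)[:,0]
            w=np.maximum(np.median(v)-20-v,0)
            if w.sum()>40 and 8<v.argmin()<len(s)-8 and v.min()>25: P.append((u,w@s/w.sum(),sg))
    P=np.array(P)
    if len(P)<10: return print("lane: few",len(P))
    r=least_squares(lambda p:P[:,1]-p[0]-p[1]*P[:,0]-p[2]*P[:,2],[0,0,0],loss="soft_l1",f_scale=.3)
    print("lane off",r.x[0].round(2),"turn deg",np.degrees(r.x[1]).round(2),"gap",r.x[2].round(2),(P[:,2]<0).sum(),(P[:,2]>0).sum(),np.median(abs(r.fun)).round(2))
    a,b=ends(x);print("rel. lane: near",(a[1]-r.x[0]-r.x[1]*a[0]).round(2),"far",(b[1]-r.x[0]-r.x[1]*b[0]).round(2))
E
python3 - <<'E'
from h import *
fy(1);c,x=look([572,-70,-0.03],"w3.png");c,x=look(x);lane(c,x)
E
```

```text
t 13.82 tcp [6.2 8.7] Fy [0.07] rawF [-0.2  0.1  0.2]
slab [ 5.75602e+02 -6.45750e+01 -1.60000e-02] err 0.23 grow -0.78 [25, 41, 66, 51] near [-70.9  -3. ] far [77. 22.] rot 9.6
slab [ 5.75651e+02 -6.45480e+01 -1.70000e-02] err 0.24 grow -0.79 [26, 42, 61, 51] near [-70.8  -2.8] far [77.1 21.9] rot 9.5
lane off -0.08 turn deg 0.0 gap -0.2 57 10 0.04
rel. lane: near -2.74 far 21.97
```

send_rows(commands=[-0.022, 0.045, 0, 0, -0.044, 0.087, 0.02, 0, -0.044, 0.087, 0.08, 0, -0.044, 0.087, 0.14, 0, -0.044, 0.087, 0.2, 0, -0.044, 0.087, 0.25, 0, -0.044, 0.087, 0.2645, 0, -0.044, 0.082, 0.2645, 0, -0.044, 0.077, 0.2645, 0, -0.044, 0.074, 0.2645, 0])

```text
time: 15.18
tcp_pos: [636.2, -1.2, 260.8]
orientation: [0.002, 0.092, 0.996, 0.0]
ft_force: [0.0, -0.6, -1.4]
opening: 0.7
grip_force: 0.0
```

send_rows(commands=[0, -0.0025, 0, 0, 0, -0.005, 0, 0, 0, -0.0075, 0, 0, 0, -0.01, 0, 0, 0, -0.0125, 0, 0, 0, -0.015, 0, 0, 0, -0.0175, 0, 0, 0, -0.02, 0, 0, 0, -0.0225, 0, 0, 0, -0.025, 0, 0, 0, -0.0275, 0, 0, 0, -0.03, 0, 0])

```text
time: 16.68
tcp_pos: [630.1, -30.3, 258.8]
orientation: [0.0, 0.092, 0.996, 0.0]
ft_force: [2.0, 1.6, 0.5]
opening: 0.1
grip_force: 1.3
```

```bash
python3 - <<'E'
from h import *
fy(1);read_camera("wrist");fy(1);read_camera("wrist");fy(1)
E
```

```text
t 16.68 tcp [50.5 53.1] Fy [1.91] rawF [2.  1.6 0.5]
t 16.73 tcp [50.4 52.9] Fy [3.03] rawF [2.1 2.7 1.2]
t 16.77 tcp [50.4 53. ] Fy [2.26] rawF [2.2 1.9 0.5]
```

send_rows(commands=[0, 0.003, 0, 0, 0, 0.006, 0, 0, 0, 0.009, 0, 0, 0, 0.014, 0, 0, 0, 0.025, 0, 0, 0, 0.027, -0.05, 0, 0.01, 0.01, -0.1, 0, 0.025, -0.01, -0.15, 0, 0.035, -0.03, -0.2, 0, 0.044, -0.044, -0.25, 0, 0.044, -0.044, -0.2645, 0, 0.044, -0.044, -0.2645, 0])

```text
time: 18.27
tcp_pos: [578.9, -64.9, 523.5]
orientation: [0.001, 0.092, 0.996, 0.0]
ft_force: [0.2, 0.2, -1.0]
opening: 0.3
grip_force: 0.0
```

```bash
python3 - <<'E'
from h import *
fy(1);c,x=look([572,-70,-0.13]);c,x=look(x);lane(c,x)
E
```

```text
t 18.27 tcp [6.4 9.8] Fy [0.22] rawF [ 0.2  0.2 -1. ]
slab [ 5.70359e+02 -7.16100e+01 -9.00000e-02] err 0.24 grow -0.77 [35, 40, 66, 37] near [-75.5  -5.3] far [73.9  8.6] rot 5.3
slab [ 5.70354e+02 -7.16360e+01 -9.10000e-02] err 0.25 grow -0.75 [26, 43, 65, 35] near [-75.5  -5.3] far [73.9  8.5] rot 5.3
lane off -0.02 turn deg -0.02 gap -0.18 16 11 0.05
rel. lane: near -5.28 far 8.52
```

send_rows(commands=[-0.022, 0.04, 0, 0, -0.044, 0.072, 0.02, 0, -0.044, 0.072, 0.08, 0, -0.044, 0.072, 0.14, 0, -0.044, 0.072, 0.2, 0, -0.044, 0.072, 0.25, 0, -0.044, 0.072, 0.2645, 0, -0.044, 0.068, 0.2645, 0, -0.044, 0.063, 0.2645, 0, -0.044, 0.058, 0.2645, 0])

```text
time: 19.62
tcp_pos: [633.3, -16.8, 260.8]
orientation: [0.002, 0.092, 0.996, 0.0]
ft_force: [0.9, -0.2, 0.2]
opening: 0.1
grip_force: 0.0
```

send_rows(commands=[0, -0.002, 0, 0, 0, -0.004, 0, 0, 0, -0.006, 0, 0, 0, -0.008, 0, 0, 0, -0.01, 0, 0, 0, -0.012, 0, 0, 0, -0.014, 0, 0, 0, -0.016, 0, 0, 0, -0.018, 0, 0, 0, -0.02, 0, 0, 0, -0.022, 0, 0, 0, -0.024, 0, 0])

```text
time: 21.12
tcp_pos: [628.3, -40.1, 258.7]
orientation: [0.0, 0.092, 0.996, -0.0]
ft_force: [1.3, 2.8, 1.3]
opening: 0.4
grip_force: 1.5
```

```bash
python3 - <<'E'
from h import *
fy(1);read_camera("wrist");fy(1)
E
```

```text
t 21.12 tcp [50.5 43.1] Fy [3.04] rawF [1.3 2.8 1.3]
t 21.18 tcp [50.4 42.9] Fy [2.35] rawF [2.9 1.9 0.9]
```

send_rows(commands=[0, 0.003, 0, 0, 0, 0.006, 0, 0, 0, 0.009, 0, 0, 0, 0.014, 0, 0, 0, 0.025, 0, 0, 0, 0.027, -0.05, 0, 0.01, 0.01, -0.1, 0, 0.025, -0.01, -0.15, 0, 0.035, -0.025, -0.2, 0, 0.044, -0.034, -0.25, 0, 0.044, -0.034, -0.2645, 0, 0.044, -0.034, -0.2645, 0])

```text
time: 22.68
tcp_pos: [578.9, -64.9, 523.5]
orientation: [0.001, 0.092, 0.996, 0.0]
ft_force: [-0.3, -0.1, -0.6]
opening: 0.3
grip_force: 0.0
```

```bash
python3 - <<'E'
from h import *
fy(1);c,x=look([569,-76,-0.15]);c,x=look(x);lane(c,x)
E
```

```text
t 22.68 tcp [6.4 9.7] Fy [-0.11] rawF [-0.3 -0.1 -0.6]
slab [ 5.66311e+02 -7.65470e+01 -1.50000e-01] err 0.28 grow -0.84 [43, 39, 66, 68] near [-78.8  -6.5] far [71.1 -1.5] rot 1.9
slab [ 5.66464e+02 -7.66260e+01 -1.50000e-01] err 0.25 grow -0.82 [43, 41, 60, 69] near [-78.7  -6.4] far [71.3 -1.6] rot 1.9
lane off -0.09 turn deg 0.0 gap -0.18 8 11 0.04
rel. lane: near -6.36 far -1.49
```

send_rows(commands=[0.025, -0.05, 0, 0, 0.056, -0.092, 0.02, 0, 0.056, -0.092, 0.08, 0, 0.056, -0.092, 0.14, 0, 0.056, -0.092, 0.2, 0, 0.056, -0.092, 0.25, 0, 0.056, -0.092, 0.2645, 0, 0.056, -0.088, 0.2645, 0, 0.056, -0.085, 0.2645, 0, 0.056, -0.082, 0.2645, 0])

```text
time: 24.02
tcp_pos: [509.4, -135.6, 260.4]
orientation: [0.002, 0.092, 0.996, -0.0]
ft_force: [-0.1, 0.1, 1.0]
opening: 0.8
grip_force: 0.0
```

send_rows(commands=[0, 0.002, 0, 0, 0, 0.004, 0, 0, 0, 0.006, 0, 0, 0, 0.008, 0, 0, 0, 0.01, 0, 0, 0, 0.012, 0, 0, 0, 0.014, 0, 0, 0, 0.016, 0, 0, 0, 0.018, 0, 0, 0, 0.02, 0, 0, 0, 0.022, 0, 0, 0, 0.024, 0, 0])

```text
time: 25.52
tcp_pos: [513.0, -112.0, 258.6]
orientation: [-0.0, 0.092, 0.996, -0.0]
ft_force: [-1.6, -1.4, 0.9]
opening: 0.5
grip_force: 1.3
```

```bash
python3 - <<'E'
from h import *
fy(1);read_camera("wrist");fy(1)
E
```

```text
t 25.52 tcp [-49.9 -48.5] Fy [-1.66] rawF [-1.6 -1.4  0.9]
t 25.57 tcp [-49.8 -48.4] Fy [-2.13] rawF [-1.4 -1.9  1. ]
```

send_rows(commands=[0, -0.003, 0, 0, 0, -0.006, 0, 0, 0, -0.009, 0, 0, 0, -0.014, 0, 0, 0, -0.025, 0, 0, 0, -0.027, -0.05, 0, -0.01, -0.01, -0.1, 0, -0.03, 0.02, -0.15, 0, -0.045, 0.045, -0.2, 0, -0.056, 0.058, -0.25, 0, -0.056, 0.058, -0.2645, 0, -0.056, 0.058, -0.2645, 0])

```text
time: 27.08
tcp_pos: [578.5, -65.9, 523.4]
orientation: [0.0, 0.092, 0.996, -0.0]
ft_force: [-0.8, 0.3, 0.0]
opening: 0.6
grip_force: 0.0
```

```bash
python3 - <<'E'
from h import *
fy(1);c,x=look([568,-74,-0.18],"w5.png");c,x=look(x);lane(c,x)
E
```

```text
t 27.07 tcp [6.1 8.7] Fy [0.11] rawF [-0.8  0.3  0. ]
slab [ 5.67966e+02 -7.37000e+01 -1.84000e-01] err 0.22 grow -0.98 [43, 43, 64, 65] near [-77.8  -0.8] far [72.2 -1. ] rot -0.1
slab [ 5.68329e+02 -7.38000e+01 -1.84000e-01] err 0.21 grow -0.8 [28, 37, 66, 68] near [-77.4  -0.8] far [72.6 -1. ] rot -0.1
lane off -0.12 turn deg 0.02 gap -0.18 11 11 0.07
rel. lane: near -0.67 far -0.88
```

```bash
python3 - <<'E'
from h import *
rays=[]
for n in("wrist","side","scene"):
    c=read_camera(n)
    for d in outline_of(n,"tare_top")[:1]:
        m=d["pixels"];v,u=np.nonzero(m);print(n,d["confidence"],m.sum(),u.min(),u.max(),v.min(),v.max(),"z60",back(c,((u.min()+u.max())/2,(v.min()+v.max())/2),60).round(1),"z70",back(c,((u.min()+u.max())/2,(v.min()+v.max())/2),70).round(1))
    if n=="wrist":
        im=c["img"][:,:,::-1];A=cv2.resize(im[20:100,260:340],(480,480),interpolation=cv2.INTER_CUBIC)
    if n=="side": B=cv2.resize(c["img"][215:275,345:405,::-1],(480,480),interpolation=cv2.INTER_CUBIC)
cv2.imwrite("pics/k.png",cv2.resize(np.hstack([A,B]),(800,400)))
E
```

```text
wrist 0.94 455 300 323 46 71 z60 [442.6  -8.   60. ] z70 [444.1  -9.   70. ]
side 0.49 198 365 381 237 251 z60 [446.6 -20.7  60. ] z70 [443.6 -12.7  70. ]
```

View pics/k.png

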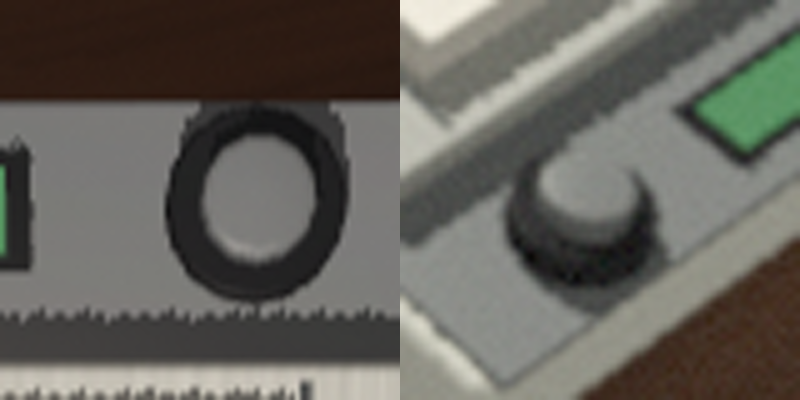

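View pics/w5.png

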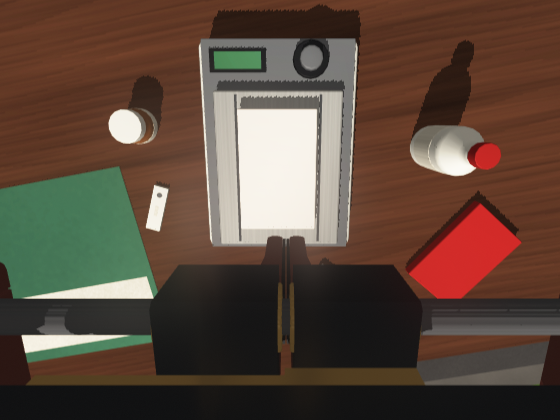

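The slab now lies parallel between the lines, with its ends at -0.7 and -0.9 mm. The tare key top triangulates to about (444.6, -9.4, 74). I go above it next.

send_rows(commands=[0.05, 0.01, 0, 0, 0.1, 0.02, 0, 0, 0.142, 0.031, 0.01, 0, 0.142, 0.031, 0.06, 0, 0.142, 0.031, 0.11, 0, 0.142, 0.031, 0.16, 0, 0.142, 0.031, 0.2, 0, 0.142, 0.031, 0.23, 0, 0.142, 0.031, 0.25, 0, 0.142, 0.031, 0.26, 0, 0.142, 0.031, 0.26, 0])

```text
time: 28.85
tcp_pos: [444.8, -8.9, 262.8]
orientation: [-0.001, 0.092, 0.996, -0.0]
ft_force: [-0.5, 0.4, 1.1]
opening: 0.3
grip_force: 0.0
```

```bash
python3 - <<'E'
from h import *
fy(1);print(state()["tcp_pos"])
c=read_camera("side");cv2.imwrite("pics/k2.png",cv2.resize(c["img"][195:285,330:420,::-1],(540,540),interpolation=cv2.INTER_CUBIC))
E
```

```text
t 28.85 tcp [-135.7   40.4] Fy [0.29] rawF [-0.5  0.4  1.1]
[444.76690979  -8.94893272 262.84531162]
```

View pics/k2.png

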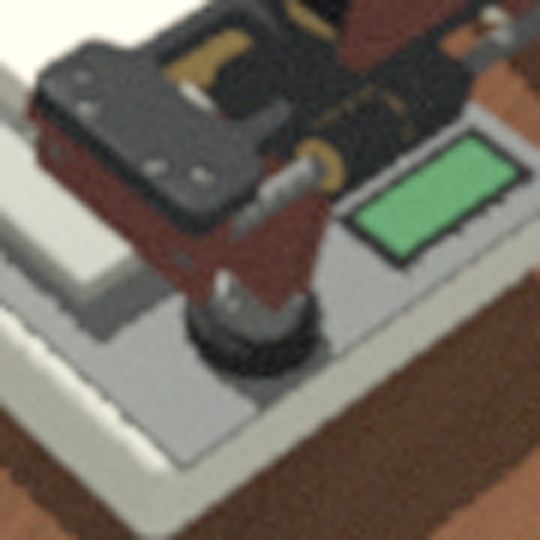

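The closed tips stand centred over the key (crop 260,300). I press down in small steps.

send_rows(commands=[0, 0, 0.002, 0, 0, 0, 0.004, 0, 0, 0, 0.006, 0, 0, 0, 0.007, 0, 0, 0, 0.008, 0, 0, 0, 0.009, 0, 0, 0, 0.009, 0])

```text
time: 29.78
tcp_pos: [445.0, -8.9, 254.2]
orientation: [0.0, 0.092, 0.996, 0.0]
ft_force: [1.0, -0.1, 3.2]
opening: 0.3
grip_force: 1.8
```

send_rows(commands=[0, 0, 0.001, 0, 0, 0, 0.002, 0, 0, 0, 0.002, 0])

```text
time: 30.15
tcp_pos: [445.0, -9.0, 252.3]
orientation: [0.0, 0.092, 0.996, 0.0]
ft_force: [1.0, 0.7, 5.4]
opening: 0.6
grip_force: 3.0
```

send_rows(commands=[0, 0, 0.0005, 0, 0, 0, 0.001, 0, 0, 0, 0.001, 0])

```text
time: 30.52
tcp_pos: [445.1, -8.9, 252.1]
orientation: [0.0, 0.092, 0.996, 0.0]
ft_force: [-3.8, 0.1, 18.1]
opening: 0.6
grip_force: 9.2
```

The key bottomed out at 18 N, so I release it and go back to the viewing pose.

send_rows(commands=[0, 0, -0.002, 0, 0, 0, -0.004, 0, 0, 0, -0.007, 0, 0, 0, -0.012, 0, 0, 0, -0.05, 0, 0, 0, -0.1, 0, 0, 0, -0.15, 0, -0.03, -0.01, -0.2, 0, -0.08, -0.02, -0.25, 0, -0.142, -0.031, -0.272, 0, -0.142, -0.031, -0.272, 0, -0.142, -0.031, -0.272, 0])

```text
time: 32.02
tcp_pos: [578.3, -65.4, 522.0]
orientation: [-0.001, 0.092, 0.996, 0.0]
ft_force: [0.5, 0.1, -0.3]
opening: 0.3
grip_force: 0.0
```

```bash
python3 - <<'E'
from h import *
fy(1);c,x=look([568,-74,-0.18]);c,x=look(x);lane(c,x)
m=outline_of("wrist","tare_top")[0]["pixels"];v,u=np.nonzero(m);print(m.sum(),u.min(),u.max(),v.min(),v.max())
E
```

```text
t 32.02 tcp [5.9 9.2] Fy [0.18] rawF [ 0.5  0.1 -0.3]
slab [ 5.68491e+02 -7.37570e+01 -1.84000e-01] err 0.25 grow -1.02 [27, 43, 63, 67] near [-77.2  -0.7] far [72.8 -0.9] rot -0.1
slab [ 5.68438e+02 -7.37690e+01 -1.84000e-01] err 0.22 grow -0.93 [23, 43, 63, 67] near [-77.3  -0.8] far [72.7 -0.9] rot -0.1
lane off -0.03 turn deg 0.01 gap -0.22 11 9 0.06
rel. lane: near -0.71 far -0.91
486 299 322 47 72
```

The slab hasn't moved and the key is up again.

```bash
python3 -c "
from rig import finish_job;print(finish_job())"
```

```text
the job is handed in; nothing more can be done
None
```

I handed the job in with the slab centred and parallel (ends at -0.7 and -0.9 mm from the lane's middle), the tare key pressed to its stop at about 18 N and back up; the verdict wasn't shown.

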